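Park the plate under the needle and uncouple the drive

TASK

Slide the plate sled along its rail by its handle until the steel-rimmed well on the plate sits right under the tip of the dispensing needle. Then uncouple the sled from its drive: pull the spring latch on the end of the drawbar sideways (towards the robot's side of the rail) until it is clear, lift the drawbar off the ball until its end is about 5 cm higher, and finish while still holding it up there, with the well still under the needle. Do not touch the needle and do not disturb the other things on the bench.

Things in the scene. Friction and masses are not known exactly. Their poses are not given: they have to be found in the camera images.
- handle (a point): Grip point of the sled's upright grey fin handle: 14 mm thick along the rail, 26 mm wide across, top 22 mm above this point, foot 34 mm below. Rigid with the sled, 75 mm in front of the rail's centre line. Axes: y along the rail (the sled slides only so), -x towards the robot's side, z up. Sliding the coupled sled takes about 6 N; it stays where left; travel 75 mm each way from the start.
- spot (a point): Centre of the only steel-rimmed well (raised steel ring 23 mm across, dark middle), 55 mm above the bench, on the white well plate (86 x 128 mm, top 52 mm above the bench) that is fixed on the sled. Axes as the handle's.
- needle_tip (a point): Tip of the thin steel needle under a glass barrel (18 mm across), hanging 75 mm above the bench from an arm on a fixed stand behind the rail. The well passes exactly under it as the sled slides. The similar stand beside it carries a spotlight and has no needle.
- ball (a point): Centre of the steel hitch ball (24 mm across) on the drive block, which runs on the same rail and is towed along while coupled; 64 mm above the bench.
- tongue: The drawbar (tongue), an aluminium bar 20 x 10 mm. Origin on its hinge axis at the sled, 64 mm above the bench; it runs along its own -y for 130 mm to the socket on the ball. The hinge axis is its x, across the rail. Level at rest; its end swings up at most 1.0 rad and falls back if let go (with latch about 0.33 kg). It cannot rise before the latch is clear.
- socket (a point): Point on the drawbar at the centre of its socket, 130 mm from the hinge; it coincides with the ball's centre (within 2 mm) while coupled. The socket housing is a box 34 x 34 mm, its top 19 mm above this point.
- latch_grip (a point): Grip point on the latch's upright steel fin, on top of the socket: 14 mm thick in its sliding direction, 20 mm wide along the bar, top 14 mm above this point, foot 28 mm below. At rest 52 mm straight above the socket point. Axes as the tongue's; the latch slides along -x. As the drawbar rises the fin goes round the hinge and tilts; pinched across its 14 mm it can turn between the fingers.
- latch (a joint): How far the latch is pulled, m: 0 shut, 0.016 at its stop; its prongs are clear of the ball from 0.011 on. The spring pushes back with 3.6 N when shut and 8.4 N at the stop, and shuts it when let go. The latch moves with the drawbar, so the bar can be lifted by the fin while the latch is kept pulled.
- sled (a joint): Position of the sled along the rail, m, 0 at the start, growing along the handle's y axis.
- needle: The needle's fixed stand: a steel base 70 x 50 mm behind the rail with a 230 mm post. Origin under the post's front; the needle hangs 90 mm in front of it (-x).
- spotlight: Fixed stand of the same shape with a small grey spotlight, about 170 mm high, beside the needle's stand behind the rail. Bystander.
- dish: Glass dish, 90 mm across, 16 mm high, loose, in front of the rail. Bystander. Origin under its centre.
- reagent: Amber bottle with black cap, 52 mm across, 115 mm high, loose, behind the rail. Bystander. Origin under its centre.
- beaker: Glass beaker, 62 mm across, 70 mm high, loose, in front of the rail. Bystander. Origin under its centre.
- tube_rack: Blue rack of capped tubes, 100 x 200 mm, 106 mm high, loose, at the left. Bystander.
- tip_box: White box of pipette tips, 85 x 125 mm, 69 mm high, loose, at the left. Bystander.
- wash_bottle: White bottle with red cap, 68 mm across, 160 mm high, loose, at the right. Bystander.
- flask: Conical glass flask, 84 mm across the foot, 108 mm high, loose, at the right. Bystander.

How it is judged:
By the outcome, as a careful person would: the job done as asked, in the order asked, and still so for the second after the job is handed in, while the arm keeps its last pose, push and grip.
It also fails if it takes over 45 s, if anything falls off the work surface, if the arm or the gripper's body presses on something with over 40 N, if the wrist force passes 120 N, or if a joint passes its speed limit or range.

ROBOT

A 7-joint arm with a two-finger parallel gripper is mounted at the origin on the work surface. World frame = base frame: x ahead of the robot, y to its left, z up, the work surface at z = 0. Lengths are in m, angles in rad, forces in N, time in s.
With the tool pointing down it reaches from about 0.425 to 1.025 m from the base axis. Payload 3.6 kg.
Tool frame: the origin (TCP) lies midway between the tips of the shut fingers; the grasp point (between the pads) lies 19 mm behind it; y points along the fingers, x is the direction in which the jaws open and shut, and the axes are right-handed (so a half turn about y gives the same grasp; the last joint's range is limited). The gripper opens to 85 mm and grips with 20 to 120 N. Pads are 22 mm wide; open, the fingers measure 114 mm over their backs; the gripper's body (76 mm by 85 mm) begins 54 mm behind the grasp point. The pads swing forward as they close: fully open they stand 13 mm farther back than shut.
Start: joints at [-1.325, 0.591, 0.048, 1.609, -0.033, 0.943, -0.034], TCP at [0.241, 0.684, 0.231] pointing down, gripper open.
Joint ranges: [-2.69, 2.69], [-0.47, 2.24], [-1.27, 1.36], [0.19, 2.51], [-1.53, 4.68], [0.08, 2.07], [-3.09, 3.09]. Speed limits (rad/s): [2.57, 2.57, 3.14, 3.14, 3.14, 3.14, 3.14].

INTERFACE

Orientations are given as a rotation vector (axis times angle).
In Python, from rig import * gives the robot as it stands.
- The arm moves only by the tool arm_command, never from a script. Its arguments are lists of equal length, an entry for each row: "travel": the shift along the tool's x, y, z in cm, a list of three; "rotation": the turn, a rotation vector about the tool's x, y, z in rad, a list of three. In form: {"travel": [[tx, ty, tz], ...], "rotation": [[ax, ay, az], ...]}. A call has exactly 5 rows; each row shifts and turns the commanded pose from where the row before left it, along the tool's axes as they then stand; what a row does not reach is not made up. A row lasts 1/10 s, in which the tool goes at most 50 mm and 8.59 degrees, less where a joint would pass 70% of its speed; a pose out of reach is approached as far as the arm can. A call is refused whole if a number of a shift passes 5 or a number of a turn 0.15, either way. A call with a gripper value outside its range is refused whole. "fingers" is the opening, from -1 (shut) to 1 (fully open), so that 0 is half open, set as the call begins (left out, the last holds). The fingers move at their own pace and stop on an object; "force" is the grip in N (left out, the last holds). Time passes only in rows, so rows that do not move let the fingers close, or fill a call up. It gives the time, the measured TCP pose, the force and the opening at its end, in the units of the state.
- get_obs(): the state, without advancing time (a new reading comes with each control period).
- read_camera(name): name is "side" or "top" or "wrist"; returns a dict with "frame" (480x640x3 uint8, red, green, blue), "range_z" (480x640 float32, m along the optical axis (not along the pixel's ray), 0 where there is no reading), "mtx" (3x3 intrinsics, pixels), "R" (3x3) and "t" (3): a world point X has camera coordinates R X + t. Camera axes: x right, y down, z forward; pixel columns grow to the right and rows downward; lengths in m; the calibration is good to about 2 mm. A picture is of the moment at which its call begins.
- close_job(): hands the job in, once; it reports no verdict.
The state is a dict: "time_s": time; "joint_pos": joint angles; "qvel": joint speeds; "joint_torque": joint torques, N m; "position": TCP position; "orientation": TCP orientation; "ft_force": force on the tool from outside, world axes, zero at the start; "ft_torque": the same for the moment, N m; "finger_gap": finger opening in m.
Only numpy, scipy, OpenCV 4.12 (cv2) and the standard library are available. Lean on these libraries where they do the work, as an engineer would, in place of code of your own. Each camera call takes 0.05 s, during which the arm holds its last target. There are 200 camera calls.

## Working session

There is one attempt and no reset: what is moved stays moved. The work goes in short steps, Python scripts to look and compute and a tool call to move; the robot and the scene stay as the last step left them, time stands still between calls to the robot, and variables do not carry over. Pictures are saved under pics/ and viewed, about 8 in all and at most 12, crops included, and the job is handed in when it is done.

Besides the shell and the picture viewer there is one more tool, called after "Request:" as a command line: name --argument value ..., lists and objects as JSON in quotes. arm_command: Moves the arm, as the interface text tells. Its arguments: {"type":"object","properties":{"travel":{"type":"array"},"rotation":{"type":"array"},"fingers":{"type":"number"},"force":{"type":"number"}},"required":["travel","rotation"]}

```bash
mkdir -p pics
python3 - <<'E'
from rig import *
import cv2,numpy as np
o=get_obs();print(o)
for n in("side","top"):
    c=read_camera(n);cv2.imwrite(f"pics/{n}0.png",c["frame"][:,:,::-1]);np.savez(f"{n}0.npz",**c)
    print(n,c["mtx"].tolist(),c["R"].round(3).tolist(),c["t"].round(3).tolist())
E
```

```text
{'time_s': 0.0, 'joint_pos': array([-1.32553648,  0.59211414,  0.04829411,  1.60985604, -0.03329515,
        0.94271699, -0.03371277]), 'qvel': array([ 4.86144383e-04, -9.45292502e-04, -2.18363243e-03,  2.00568170e-04,
        1.65235044e-03, -1.34097112e-03, -1.68182565e-05]), 'joint_torque': array([-7.16651302e-04, -5.48681223e+01,  1.54642459e+00, -1.98115075e+01,
        9.30019916e-03,  8.92349373e-03,  1.97960645e-06]), 'position': array([0.24064043, 0.68299733, 0.23013178]), 'orientation': array([-1.35206698, -0.95490564,  0.95787057]), 'ft_force': array([-0.00969302, -0.02137028,  1.33869552]), 'ft_torque': array([ 0.02540352, -0.01988166,  0.01318864]), 'finger_gap': 0.08532125600183867}
side [[578.4712450969176, 0.0, 318.6196381658804], [0.0, 578.4712450969176, 239.74941001463165], [0.0, 0.0, 1.0]] [[-0.996, -0.089, -0.017], [-0.046, 0.657, -0.753], [0.078, -0.749, -0.658]] [0.557, 0.122, 1.309]
top [[524.3678273072153, 0.0, 320.65059131679806], [0.0, 524.3678273072153, 239.30402837731432], [0.0, 0.0, 1.0]] [[-0.05, -0.999, 0.005], [-0.975, 0.048, -0.218], [0.217, -0.016, -0.976]] [0.025, 0.583, 1.448]
```

View pics/side0.png

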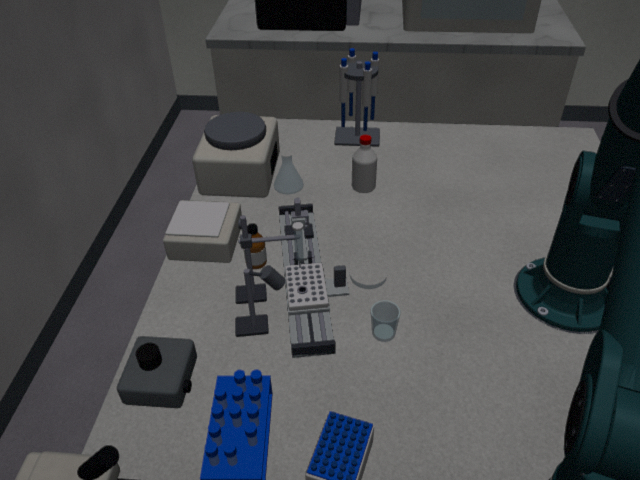

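View pics/top0.png

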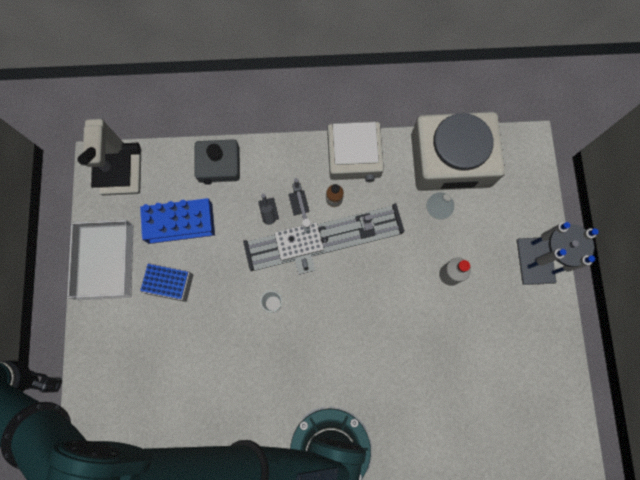

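The side view shows the well near (302,289), the handle at (340,276) and the needle barrel at (298,235). In the top view the well is near (291,239), the handle at (305,265) and the drive block at (367,225). Next I'll zoom in.

Run:
```python
import cv2,numpy as np
s=cv2.imread("pics/side0.png")[190:360,225:405];t=cv2.imread("pics/top0.png")[175:315,240:410]
s=cv2.resize(s,None,fx=3.4,fy=3.4,interpolation=2)
t=cv2.resize(t,None,fx=4,fy=4,interpolation=2)
t=cv2.resize(t,(680,560))
cv2.imwrite("pics/s1.png",cv2.convertScaleAbs(s,alpha=1.4));cv2.imwrite("pics/t1.png",cv2.convertScaleAbs(t,alpha=1.4))
```

```text
(no output)
```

View pics/s1.png

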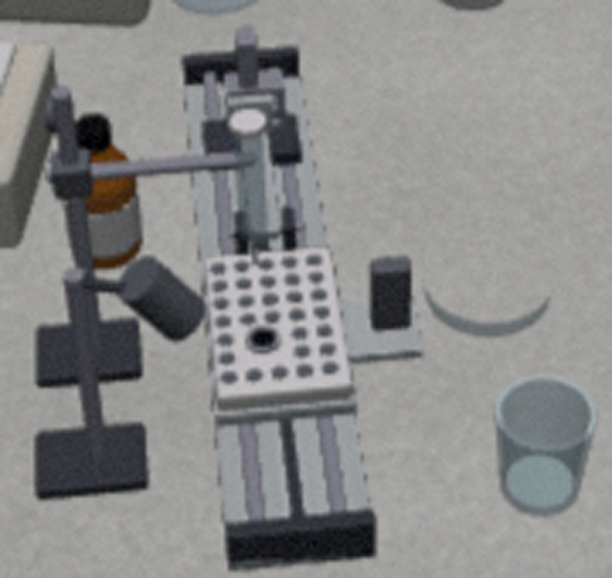

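View pics/t1.png

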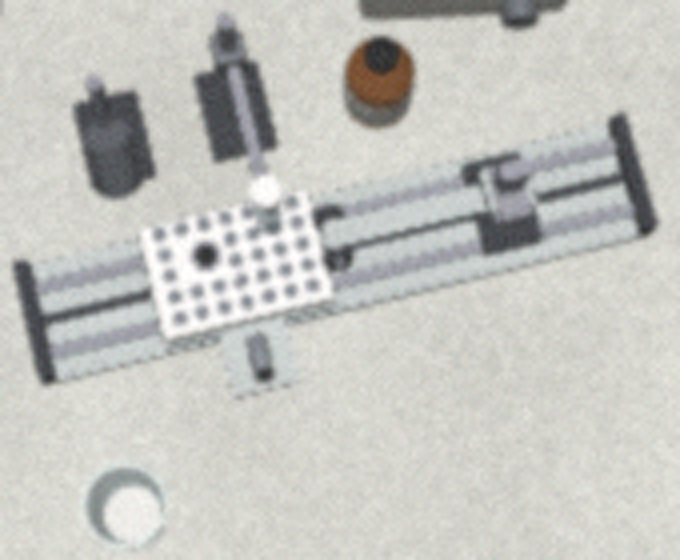

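The crops show the steel-rimmed well at side crop (263,338) and top crop (205,255). The needle tip is near side crop (257,262), the handle fin top at top crop (260,345), and the latch fin near top crop (510,165-200). Now I'll turn these into points.

```bash
cat > h.py <<'E'
import numpy as np,cv2
def ray(c,u,v):
    d=np.linalg.inv(c["mtx"])@np.array([u,v,1.]);return -c["R"].T@c["t"],c["R"].T@d
def onz(c,u,v,z):
    o,d=ray(c,u,v);return o+d*(z-o[2])/d[2]
def dep(c,u,v):
    o,d=ray(c,u,v);return o+d*c["range_z"][int(round(v)),int(round(u))]
def tri(c1,p1,c2,p2):
    o1,d1=ray(c1,*p1);o2,d2=ray(c2,*p2)
    s=np.linalg.lstsq(np.c_[d1,-d2],o2-o1,rcond=None)[0];a=o1+d1*s[0];b=o2+d2*s[1];return (a+b)/2,np.linalg.norm(a-b)
def proj(c,X):
    p=c["mtx"]@(c["R"]@X+c["t"]);return p[:2]/p[2]
E
python3 - <<'E'
import numpy as np,cv2
from h import *
S=dict(np.load("side0.npz"));T=dict(np.load("top0.npz"))
np.set_printoptions(precision=4,suppress=True)
s=lambda x,y:(225+x/3.4-.35,190+y/3.4-.35);t=lambda x,y:(240+x/4-.4,175+y/4-.4)
print("well",onz(S,*s(263,338),.055),onz(T,*t(205,255),.055),tri(S,s(263,338),T,t(205,255)),dep(T,*t(205,255)))
print("needle",onz(S,*s(257,263),.075), dep(S,*s(257,263)))
a,b=onz(T,*t(45,316),.03),onz(T,*t(622,180),.03);d=(a-b)[:2];print("rail slot",a,b,np.arctan2(d[1],d[0]))
a,b=onz(T,*t(52,382),.03),onz(T,*t(650,233),.03);d=(a-b)[:2];print("rail edge",np.arctan2(d[1],d[0]))
# plate orientation
f=T["frame"].astype(int);m=((f.min(2)>150)).astype(np.uint8);m[:, :270]=0;m[:, 330:]=0;m[:215]=0;m[265:]=0
m=cv2.morphologyEx(m,cv2.MORPH_CLOSE,np.ones((5,5)))
cs=cv2.findContours(m,0,2)[0];c=max(cs,key=cv2.contourArea);r=cv2.minAreaRect(c);bx=cv2.boxPoints(r)
P=np.array([onz(T,*p,.052) for p in bx]);print("plate",P,np.linalg.norm(np.diff(P,axis=0),axis=1))
# handle: top view dark fin, depth heights
print("handle top",onz(T,*t(259,342),.0)); 
for name,(x0,y0,x1,y1) in dict(handle=(298,256,312,272),latch=(358,210,376,228)).items():
    print(name)
    pts=np.array([dep(T,u,v) for v in range(y0,y1) for u in range(x0,x1)])
    zz=pts[:,2].reshape(y1-y0,x1-x0);print((zz*1000).astype(int))
print("handle side top", [dep(S,*s(x,y)) for x,y in((390,262),(390,290),(247,40),(247,60))])
E
```

```text
well [0.5871 0.0818 0.055 ] [0.5922 0.0819 0.055 ] (array([0.5894, 0.082 , 0.056 ]), np.float64(0.004896199215689416)) [0.5925 0.082  0.0535]
needle [0.5957 0.034  0.075 ] [0.5957 0.0335 0.0745]
rail slot [0.5578 0.2017 0.03  ] [ 0.6398 -0.2291  0.03  ] 1.758861989399019
rail edge 1.7700895308528781
plate [[ 0.6659  0.1376  0.052 ]
 [ 0.6576 -0.0325  0.052 ]
 [ 0.5119 -0.0247  0.052 ]
 [ 0.5201  0.1419  0.052 ]] [0.1703 0.146  0.1668]
handle top [0.5363 0.0465 0.    ]
handle
[[  47 1539   37   36   33   33   36   29   36   34   34   39   33   36]
 [  33   37   44   40   38   38   35   36   38   31   42   32   30   32]
 [  33   36   32   35   30   36   36   38   34   35   33   36   42   40]
 [  33   39   36   38   89   95   94   89   39   32   37   37   31   31]
 [  39   37   30   37   95   89   90   87   93   35   41   33   35   41]
 [  30   36   31   35   91   91   93   83   89   39   36   38   33   35]
 [  35   34   42   32   92   87   95   88   90   38   38   34   43   34]
 [  37   32   38   29   93   86   92   94   89   36   33   37   39   35]
 [  37   36   44   34   76   88   90
[... 1720 characters left out ...]
6   91  102  107  108  103   91   94   96   82
    77    9   19   14]
 [  67   74   62   83   87   77   90   95   86   84   88   88   89   90
    88    5   23   24]
 [  69   70   62   80   86   91   85 1539   94   93   90   86   91   85
    85   85   19   18]
 [  72   66   65   71   89   87   86   85   86   81   86   92   88   85
    81   83   18   20]
 [  71   66   65   72   85   87   89   86   87   84   91   79   90   88
    88   18   15    9]
 [  67   65   66   61   82   86   85   87   86   89   87   90   86   90
    91   39   18   11]]
handle side top [array([0.5083, 0.0456, 0.093 ]), array([0.5077, 0.0531, 0.0754]), array([ 0.6192, -0.1305,  0.1308]), array([ 0.62  , -0.1304,  0.1132])]
```

Run:
```python
import numpy as np,cv2
from h import *
from rig import *
from scipy.spatial.transform import Rotation as Ro
S=dict(np.load("side0.npz"));T=dict(np.load("top0.npz"))
np.set_printoptions(precision=4,suppress=True)
def cloud(c,x0,y0,x1,y1):
    v,u=np.mgrid[y0:y1,x0:x1];z=c["range_z"][y0:y1,x0:x1]
    k=np.linalg.inv(c["mtx"])@np.stack([u.ravel(),v.ravel(),np.ones(u.size)])*z.ravel()
    return (c["R"].T@(k-c["t"][:,None])).T
for nm,c,bx,lo,hi in(("handleT",T,(296,250,314,274),.083,.1),("handleS",S,(328,258,352,295),.083,.1),("latchT",T,(355,208,378,230),.12,.14),("latchS",S,(285,190,310,225),.122,.14)):
    P=cloud(c,*bx);P=P[(P[:,2]>lo)&(P[:,2]<hi)];print(nm,len(P),P.mean(0),np.ptp(P,axis=0),(P.min(0)+P.max(0))/2)
print(Ro.from_rotvec(get_obs()["orientation"]).as_matrix())
# dish / rail profile along the transverse
y=np.array([np.cos(1.765),np.sin(1.765)])
P=cloud(T,240,175,410,315);q=P[(P[:,2]>.046)&(P[:,2]<.06)]
q=q[(q[:,0]<.68)&(q[:,0]>.5)&(abs(q[:,1]-.05)<.12)];print(len(q))
r=cv2.minAreaRect((q[:,:2]*1000).astype(np.float32));print("plate top rect",r)
```

```text
handleT 45 [0.5109 0.0452 0.0907] [0.025  0.0138 0.014 ] [0.5109 0.0449 0.0902]
handleS 83 [0.5078 0.0488 0.0906] [0.0244 0.0195 0.0138] [0.5079 0.0473 0.0899]
latchT 40 [ 0.6243 -0.137   0.1292] [0.0157 0.0194 0.013 ] [ 0.6238 -0.137   0.1286]
latchS 43 [ 0.6213 -0.1336  0.1291] [0.0164 0.0192 0.011 ] [ 0.6206 -0.1347  0.1276]
[[ 0.3323 -0.0005 -0.9432]
 [ 0.9432 -0.0019  0.3323]
 [-0.002  -1.     -0.0001]]
1161
plate top rect ((570.1260986328125, 25.835769653320312), (129.56787109375, 188.1086883544922), 11.900935173034668)
```

Request:
arm_command --travel '[[0, 0, 0], [0, 0, 0], [0, 0, 0], [0, 0, 0], [0, 0, 0]]' --rotation '[[0, -0.107, 0], [0, -0.107, 0], [0, -0.107, 0], [0, -0.107, 0], [0, -0.108, 0]]' --fingers 0.2

```text
time_s: 0.6
position: [0.2408, 0.6833, 0.2306]
orientation: [-1.108, -1.355, 1.357]
ft_force: [0.0, 0.2, 0.6]
finger_gap: 0.0515
```

```bash
cat >> h.py <<'E'
from scipy.spatial.transform import Rotation as Ro
TH=1.768; YR=np.array([np.cos(TH),np.sin(TH),0]); XR=np.array([np.sin(TH),-np.cos(TH),0]); ZR=np.array([0,0,1.])
def delta(o,target):
    R=Ro.from_rotvec(o["orientation"]).as_matrix()
    print("t",round(o["time_s"],2),"pos",o["position"].round(4),"gap",round(o["finger_gap"],4),"F rail xyz",np.round([o["ft_force"]@a for a in(XR,YR,ZR)],1))
    print("tool x ang",round(np.arctan2(R[1,0],R[0,0]),4),"tool y",R[:,1].round(3),"-> tool shift cm",(R.T@(np.array(target)-o["position"])*100).round(2))
E
python3 - <<'E'
from h import *;from rig import *
delta(get_obs(),[.5095-.003,.046,.18])
E
```

```text
t 0.6 pos [0.2408 0.6833 0.2306] gap 0.0515 F rail xyz [0.1 0.2 0.6]
tool x ang 1.7725 tool y [-0.    -0.001 -1.   ] -> tool shift cm [-67.75   5.14 -13.26]
```

Request:
arm_command --travel '[[-4.5, 0, -0.9], [-4.5, 0, -0.9], [-4.5, 0, -0.9], [-4.5, 0, -0.9], [-4.5, 0, -0.9]]' --rotation '[[0, 0, 0], [0, 0, 0], [0, 0, 0], [0, 0, 0], [0, 0, 0]]'

```text
time_s: 1.1
position: [0.3296, 0.4699, 0.2309]
orientation: [-1.11, -1.353, 1.354]
ft_force: [1.0, -0.5, -0.8]
finger_gap: 0.0513
```

Request:
arm_command --travel '[[-4.5, 0, -0.9], [-4.5, 0, -0.9], [-4.5, 0, -0.9], [-4.5, 0, -0.9], [-4.5, 0, -0.9]]' --rotation '[[0, 0, 0], [0, 0, 0], [0, 0, 0], [0, 0, 0], [0, 0, 0]]'

```text
time_s: 1.6
position: [0.4176, 0.2582, 0.2312]
orientation: [-1.109, -1.353, 1.353]
ft_force: [0.8, 0.2, 0.6]
finger_gap: 0.051
```

Request:
arm_command --travel '[[-4.5, 0, -0.9], [-4.5, 0, -0.9], [-4, 0, -0.9], [-3, 0, -0.9], [-2, 0, -0.6]]' --rotation '[[0, 0, 0], [0, 0, 0], [0, 0, 0], [0, 0, 0], [0, 0, 0]]'

```text
time_s: 2.1
position: [0.4945, 0.0887, 0.2311]
orientation: [-1.112, -1.35, 1.351]
ft_force: [0.4, -0.2, -0.9]
finger_gap: 0.0512
```

Run:
```python
from h import *;from rig import *
delta(get_obs(),[.5095-.003,.046,.13])
c=read_camera("wrist");np.savez("w1.npz",**c);cv2.imwrite("pics/w1.png",c["frame"][:,:,::-1])
```

```text
t 2.1 pos [0.4945 0.0887 0.2311] gap 0.0512 F rail xyz [ 0.3 -0.2 -0.9]
tool x ang 1.7642 tool y [-0.    -0.001 -1.   ] -> tool shift cm [-4.41 10.12 -0.36]
```

View pics/w1.png

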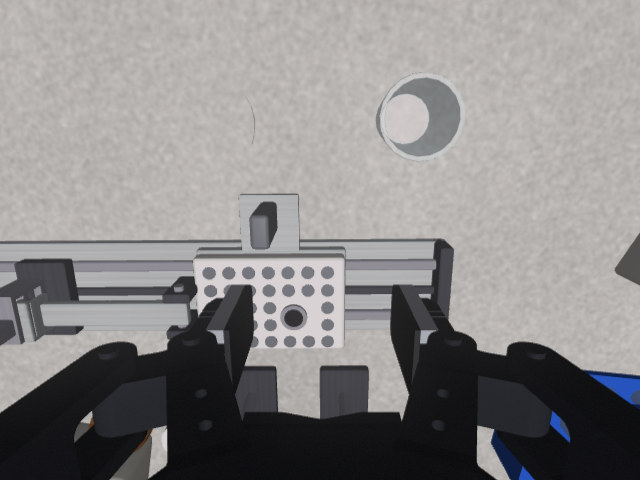

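The wrist view has the rail level in the image (aligned within about 0.01 rad). The well is at (293,318), the handle at (264,224), and the drawbar runs left from (190,315). I'll measure from here.

Run:
```python
from h import *;from rig import *
np.set_printoptions(precision=4,suppress=True)
W=dict(np.load("w1.npz"))
v,u=np.mgrid[0:480,0:640];k=np.linalg.inv(W["mtx"])@np.stack([u.ravel(),v.ravel(),np.ones(u.size)])*W["range_z"].ravel()
P=(W["R"].T@(k-W["t"][:,None])).T.reshape(480,640,3)
print("cam",-W["R"].T@W["t"])
h=P[195:255,240:285].reshape(-1,3);h=h[(h[:,2]>.083)&(h[:,2]<.1)];a=np.c_[h@XR,h@YR]
print("handle top",len(h),h.mean(0),np.ptp(a,axis=0),(np.percentile(a,2,axis=0)+np.percentile(a,98,axis=0))/2)
g=cv2.medianBlur(cv2.cvtColor(W["frame"],7),5)
ci=cv2.HoughCircles(g[290:345,265:320],cv2.HOUGH_GRADIENT,1,30,param1=80,param2=12,minRadius=9,maxRadius=18);print(ci)
for c in (ci[0][:1] if ci is not None else []): print("well",onz(W,c[0]+265,c[1]+290,.055))
print("well",onz(W,293,318,.055))
a,b=onz(W,20,242.5,.03),onz(W,430,240,.03);d=b-a;print("rail ang",np.arctan2(d[1],d[0]))
a,b=onz(W,200,253,.052),onz(W,340,253,.052);d=b-a;print("plate edge len",np.linalg.norm(d),np.arctan2(d[1],d[0]))
```

```text
cam [0.4307 0.0761 0.3742]
handle top 722 [0.5105 0.0467 0.0913] [0.0256 0.0142] [ 0.5104 -0.0546]
[[[27.5 26.5 13.1]]]
well [0.5906 0.0821 0.055 ]
well [0.5919 0.0828 0.055 ]
rail ang 1.7722181699156616
plate edge len 0.11575217328695012 1.7659041285487485
```

Request:
arm_command --travel '[[-2, 0, -0.2], [-1.5, 2, -0.2], [-0.9, 3, 0], [0, 3, 0], [0, 2, 0]]' --rotation '[[0, 0, 0], [0, 0, 0], [0, 0, 0], [0, 0, 0], [0, 0, 0]]'

```text
time_s: 2.65
position: [0.5052, 0.0494, 0.1295]
orientation: [-1.108, -1.351, 1.354]
ft_force: [0.4, -0.3, -0.1]
finger_gap: 0.0514
```

Run:
```python
from h import *;from rig import *
delta(get_obs(),[.507,.046,.054])
```

```text
t 2.65 pos [0.5052 0.0494 0.1295] gap 0.0514 F rail xyz [ 0.3 -0.4 -0.1]
tool x ang 1.7675 tool y [-0.002 -0.    -1.   ] -> tool shift cm [-0.37  7.55 -0.13]
```

Request:
arm_command --travel '[[-0.3, 1.5, -0.1], [0, 2, 0], [0, 2, 0], [0, 1.5, 0], [0, 0.5, 0]]' --rotation '[[0, 0, 0], [0, 0, 0], [0, 0, 0], [0, 0, 0], [0, 0, 0]]'

```text
time_s: 3.15
position: [0.5067, 0.0473, 0.0548]
orientation: [-1.107, -1.351, 1.355]
ft_force: [0.7, 0.3, 0.3]
finger_gap: 0.051
```

Request:
arm_command --travel '[[0, 0, 0], [0, 0, 0], [0, 0, 0], [0, 0, 0], [0, 0, 0]]' --rotation '[[0, 0, 0], [0, 0, 0], [0, 0, 0], [0, 0, 0], [0, 0, 0]]' --fingers -1 --force 50

```text
time_s: 3.65
position: [0.5085, 0.0466, 0.0571]
orientation: [-1.111, -1.354, 1.352]
ft_force: [-0.4, -0.5, 4.9]
finger_gap: 0.0132
```

Run:
```python
from h import *;from rig import *
delta(get_obs(),[.507,.046,.054])
```

```text
t 3.65 pos [0.5085 0.0466 0.0571] gap 0.0132 F rail xyz [-0.5 -0.4  4.9]
tool x ang 1.7681 tool y [ 0.001  0.    -1.   ] -> tool shift cm [-0.03  0.31  0.16]
```

Request:
arm_command --travel '[[-0.6, -0.1, 0], [-1.1, 0, 0], [-1.1, 0, 0], [-1.1, 0, 0], [-0.6, 0, 0]]' --rotation '[[0, 0, 0], [0, 0, 0], [0, 0, 0], [0, 0, 0], [0, 0, 0]]'

```text
time_s: 4.15
position: [0.517, 0.0047, 0.0572]
orientation: [-1.107, -1.356, 1.352]
ft_force: [0.5, 7.0, -2.0]
finger_gap: 0.0132
```

Request:
arm_command --travel '[[-0.3, 0, 0], [0, 0, 0], [0, 0, 0], [0, 0, 0], [0, 0, 0]]' --rotation '[[0, 0, 0], [0, 0, 0], [0, 0, 0], [0, 0, 0], [0, 0, 0]]'

```text
time_s: 4.65
position: [0.5177, 0.0012, 0.0571]
orientation: [-1.108, -1.355, 1.353]
ft_force: [1.2, 5.2, -3.8]
finger_gap: 0.0132
```

Run:
```python
from h import *;from rig import *
o=get_obs();delta(o,[.507,.046,.054]);print((o["position"]-np.array([.5085,.0466,.0571]))@YR)
c=read_camera("wrist");np.savez("w2.npz",**c)
s=read_camera("side");np.savez("s2.npz",**s)
a=cv2.resize(c["frame"][100:400,170:470],(400,400));b=s["frame"][240:310,275:345]
b=cv2.resize(b,(400,400),interpolation=2)
cv2.imwrite("pics/c2.png",np.hstack([a,cv2.convertScaleAbs(b,alpha=1.3)])[:,:,::-1])
```

```text
t 4.65 pos [0.5177 0.0012 0.0571] gap 0.0132 F rail xyz [ 2.2  4.9 -3.8]
tool x ang 1.7694 tool y [ 0.001  0.001 -1.   ] -> tool shift cm [4.6  0.32 0.16]
-0.0462987369692552
```

View pics/c2.png

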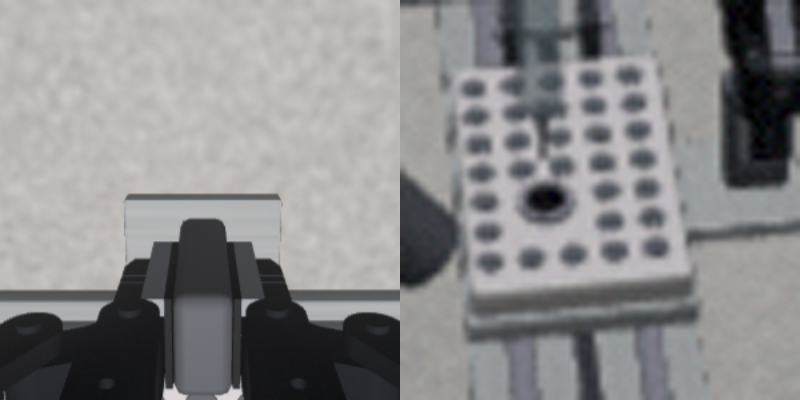

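Run:
```python
from h import *;from rig import *
np.set_printoptions(precision=4,suppress=True)
S=dict(np.load("side0.npz"));T=dict(np.load("top0.npz"))
def cloud(c):
    v,u=np.mgrid[0:480,0:640];k=np.linalg.inv(c["mtx"])@np.stack([u.ravel(),v.ravel(),np.ones(u.size)])*c["range_z"].ravel()
    return (c["R"].T@(k-c["t"][:,None])).T.reshape(480,640,3)
for nm,c,(x0,y0,x1,y1) in(("T",T,(296,212,318,232)),("S",S,(285,218,312,250))):
    P=cloud(c)[y0:y1,x0:x1].reshape(-1,3);f=c["frame"][y0:y1,x0:x1].reshape(-1,3).min(1)
    m=(f>165)&(P[:,2]>.1);print(nm,m.sum(),P[m].mean(0),np.ptp(P[m],axis=0), "railxy",[P[m].mean(0)@XR,P[m].mean(0)@YR])
n=onz(S,300.2,267,.075);print("tip railxy",n@XR,n@YR)
print("want well px",proj(S,np.array([n[0],n[1],.055])))
acc=np.mean([read_camera("side")["frame"].astype(float) for _ in range(6)],0)
g=np.float32(acc[268:282,292:310].min(2));np.save("acc.npy",acc)
m=(acc.min(2)<75).astype(np.uint8);m2=np.zeros_like(m);m2[271:279,295:307]=m[271:279,295:307];M=cv2.moments(m2,True);c=(M["m10"]/M["m00"],M["m01"]/M["m00"]);w=onz(S,*c,.055);print("well px",c,M["m00"],w,"railxy",w@XR,w@YR)
z=cv2.resize(acc[255:285,285:317].astype(np.uint8),(640,600),interpolation=2);cv2.imwrite("pics/z2.png",cv2.convertScaleAbs(z,alpha=1.3)[:,:,::-1])
```

```text
T 39 [0.6023 0.0344 0.1967] [0.0173 0.0163 0.0116] railxy [np.float64(0.597393452790436), np.float64(-0.08432644047001661)]<stdin>:9: RuntimeWarning: Mean of empty slice.
  ret = um.true_divide(
Traceback (most recent call last):
ValueError: zero-size array to reduction operation maximum which has no identity
```

Run:
```python
from h import *;from rig import *
np.set_printoptions(precision=4,suppress=True)
S=dict(np.load("side0.npz"))
n=onz(S,300.2,267,.075);print("tip railxy",n@XR,n@YR)
print("want well px",proj(S,np.array([n[0],n[1],.055])))
def wellpx(acc,cx,cy):
    m2=np.zeros((480,640),np.uint8);m2[cy-5:cy+5,cx-6:cx+7]=(acc.min(2)<60)[cy-5:cy+5,cx-6:cx+7];M=cv2.moments(m2,True)
    c=(M["m10"]/M["m00"],M["m01"]/M["m00"]);w=onz(S,*c,.055);print("well px",c,M["m00"],w,"railxy",w@XR,w@YR)
wellpx(S["frame"],302,289)
acc=np.mean([read_camera("side")["frame"].astype(float) for _ in range(6)],0);np.save("acc.npy",acc)
wellpx(acc,300,274)
print(acc.min(2)[260:280,294:307].astype(int))
z=cv2.resize(acc[255:285,285:317].astype(np.uint8),(640,600),interpolation=2);cv2.imwrite("pics/z2.png",cv2.convertScaleAbs(z,alpha=1.3)[:,:,::-1])
```

```text
tip railxy 0.5908588171014392 -0.08342536672752747
want well px [300.5415 273.4503]
well px (301.875, 288.84375) 32.0 [0.5875 0.0812 0.055 ] railxy 0.5919972912385071 -0.03551359160092123
well px (300.14814814814815, 274.25925925925924) 27.0 [0.5963 0.0366 0.055 ] railxy 0.5919485635151304 -0.08096883586564942
[[ 70  66  66  96  65  46  47  72  92  91 131 142 143]
 [109 107 122 133  96  54  57 119 132 130 141 143 143]
 [135 123 128 140 117  65  62 110 107 106 124 141 142]
 [101  87  89 115 132  75  55  75  73  71  90 135 141]
 [ 70  62  62  85 133  83  56  67  63  65  87 135 142]
 [ 68  64  72  97 135  87  81 107  87  98 125 141 143]
 [108 106 124 136 141  85  82 129 129 131 139 144 143]
 [134 123 128 140 141 100  94 112 105  97 107 135 143]
 [119  92  86  96 115 128 129  90  71  64  72 113 139]
 [ 89  66  61  64  95 138 142  87  64  63  66 104 137]
 [ 91  68  64  69 111 140 142 109  77  92  96 128 141]
 [129 110 106 123 120 118 113 107 100 121 131 141 143]
 [142 136 120 109  84  66  57  59  65 100 124 139 142]
 [143 133 106  66  39  18  16  16  25  59  98 125 141]
 [141 119  94  42  13   9   8   9   5  31  87 115 139]
 [142 117  94  41  13   8   4  10  13  37  84  97 135]
 [141 110  90  65  40  22  19  26  50  76  84 109 137]
 [142 131  88  75  77  63  60  76  81  76  84 127 142]
 [143 142 126  88  71  64  65  70  72  91 123 139 143]
 [142 142 143 129 126 112 107 109 123 131 139 142 143]]
```

View pics/z2.png

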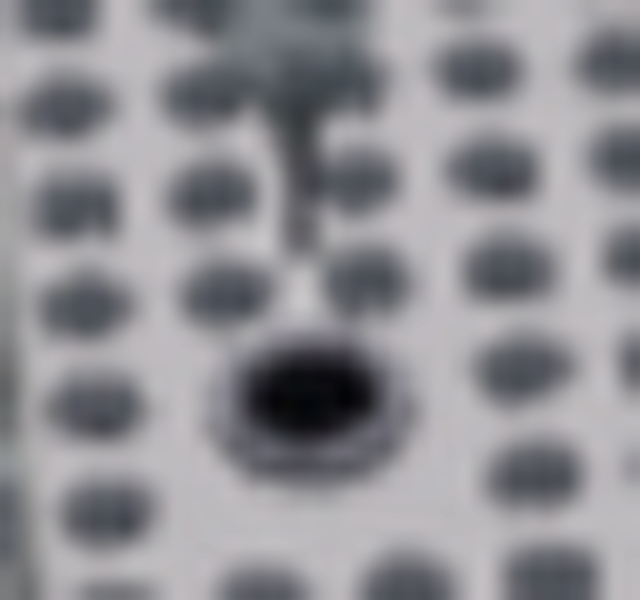

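The zoom shows the needle tip at about side pixel (299.5,267.5) and the dark centre of the well at (300.1,274.3). Both cameras agree on another 1-2.5 mm of travel towards -y.

Request:
arm_command --travel '[[-0.1, 0, 0], [-0.1, 0, 0], [0, 0, 0], [0, 0, 0], [0, 0, 0]]' --rotation '[[0, 0, 0], [0, 0, 0], [0, 0, 0], [0, 0, 0], [0, 0, 0]]'

```text
time_s: 5.55
position: [0.518, -0.0005, 0.0571]
orientation: [-1.108, -1.355, 1.353]
ft_force: [1.0, 5.7, -3.3]
finger_gap: 0.0138
```

Run:
```python
from h import *;from rig import *
S=dict(np.load("side0.npz"))
o=get_obs();delta(o,[.507,.046,.054]);print((o["position"]-np.array([.5085,.0466,.0571]))@YR)
acc=np.mean([read_camera("side")["frame"].astype(float) for _ in range(4)],0)
m2=np.zeros((480,640),np.uint8);m2[268:279,294:307]=(acc.min(2)<60)[268:279,294:307];M=cv2.moments(m2,True)
c=(M["m10"]/M["m00"],M["m01"]/M["m00"]);w=onz(S,*c,.055);n=onz(S,299.5,267.4,.075);print(c,"well",w@XR,w@YR,"tip",n@XR,n@YR)
```

```text
t 5.55 pos [ 5.18e-01 -5.00e-04  5.71e-02] gap 0.0138 F rail xyz [ 2.1  5.4 -3.3]
tool x ang 1.7696 tool y [ 0.     0.002 -1.   ] -> tool shift cm [4.77 0.32 0.16]
-0.048010664320727085
(300.0, 273.86206896551727) well 0.5921717498843418 -0.08226951653146694 tip 0.5925044133510904 -0.08234759930409291
```

Request:
arm_command --travel '[[0.1, 0, 0], [0.1, 0, 0], [0, 0, 0], [0, 0, 0], [0, 0, 0]]' --rotation '[[0, 0, 0], [0, 0, 0], [0, 0, 0], [0, 0, 0], [0, 0, 0]]'

```text
time_s: 6.25
position: [0.518, -0.0005, 0.0572]
orientation: [-1.11, -1.354, 1.353]
ft_force: [4.2, 2.5, -8.9]
finger_gap: 0.0135
```

Request:
arm_command --travel '[[0, 0, 0], [0, 0, 0], [0, 0, 0], [0, 0, 0], [0, 0, 0]]' --rotation '[[0, 0, 0], [0, 0, 0], [0, 0, 0], [0, 0, 0], [0, 0, 0]]' --fingers 0

```text
time_s: 6.75
position: [0.5172, -0.0006, 0.0575]
orientation: [-1.11, -1.353, 1.353]
ft_force: [-0.0, 1.2, -0.4]
finger_gap: 0.0428
```

Request:
arm_command --travel '[[0, -2, 0], [0, -3, 0], [0, -4, 0], [0, -4, 0], [0, -3, 0]]' --rotation '[[0, 0, 0], [0, 0, 0], [0, 0, 0], [0, 0, 0], [0, 0, 0]]'

```text
time_s: 7.25
position: [0.5176, -0.0004, 0.2197]
orientation: [-1.111, -1.354, 1.352]
ft_force: [-0.2, 0.2, -0.9]
finger_gap: 0.0429
```

Run:
```python
from h import *;from rig import *
S=dict(np.load("side0.npz"))
o=get_obs();print(o["joint_pos"].round(2));delta(o,[.632,-.183,.217])
acc=np.mean([read_camera("side")["frame"].astype(float) for _ in range(4)],0)
m2=np.zeros((480,640),np.uint8);m2[268:279,294:307]=(acc.min(2)<60)[268:279,294:307];M=cv2.moments(m2,True)
c=(M["m10"]/M["m00"],M["m01"]/M["m00"]);w=onz(S,*c,.055);print(c,"well",w@XR,w@YR)
```

```text
[-0.08  0.35 -0.01  2.08  0.    0.71  1.68]
t 7.25 pos [ 5.176e-01 -4.000e-04  2.197e-01] gap 0.0429 F rail xyz [-0.2  0.2 -0.9]
tool x ang 1.7678 tool y [ 0.002  0.    -1.   ] -> tool shift cm [-20.14   0.29  -7.64]
(299.8666666666667, 273.7) well 0.5924248117964949 -0.08282120668113498
```

Request:
arm_command --travel '[[-4, 0, 0], [-4, 0, -1], [-4, 0, -1.5], [-4, 0, -2.5], [-4, 0, -2.6]]' --rotation '[[0, 0, 0], [0, 0, 0], [0, 0, 0], [0, 0, 0], [0, 0, 0]]'

```text
time_s: 7.95
position: [0.6302, -0.1829, 0.215]
orientation: [-1.105, -1.35, 1.354]
ft_force: [2.1, 1.6, 0.2]
finger_gap: 0.0432
```

Request:
arm_command --travel '[[0, 0, 0], [0, 0, 0], [0, 0, 0], [0, 0, 0], [0, 0, 0]]' --rotation '[[0, 0.143, 0], [0, 0.143, 0], [0, 0.143, 0], [0, 0.143, 0], [0, 0.143, 0]]'

```text
time_s: 8.45
position: [0.6296, -0.1812, 0.2147]
orientation: [-1.41, -0.812, 0.818]
ft_force: [-0.2, -0.6, -0.4]
finger_gap: 0.0426
```

Request:
arm_command --travel '[[0, 0, 0], [0, 0, 0], [0, 0, 0], [0, 0, 0], [0, 0, 0]]' --rotation '[[0, 0.143, 0], [0, 0.143, 0], [0, 0.143, 0], [0, 0.143, 0], [0, 0.143, 0]]'

```text
time_s: 8.95
position: [0.6296, -0.1811, 0.2149]
orientation: [-1.554, -0.257, 0.264]
ft_force: [0.2, 0.5, 0.4]
finger_gap: 0.0426
```

Request:
arm_command --travel '[[0, 0, 0], [0, 0, 0], [0, 0, 0], [0, 0, 0], [0, 0, 0]]' --rotation '[[0, 0.143, 0], [0, 0, 0], [0, 0, 0], [0, 0, 0], [0, 0, 0]]'

```text
time_s: 9.45
position: [0.6309, -0.1816, 0.217]
orientation: [-1.565, -0.154, 0.154]
ft_force: [-0.6, -0.5, 0.0]
finger_gap: 0.0423
```

Run:
```python
from h import *;from rig import *
np.set_printoptions(precision=4,suppress=True)
o=get_obs();delta(o,[.632,-.183,.17])
W=read_camera("wrist");np.savez("w3.npz",**W);cv2.imwrite("pics/w3.png",W["frame"][:,:,::-1])
v,u=np.mgrid[0:480,0:640];k=np.linalg.inv(W["mtx"])@np.stack([u.ravel(),v.ravel(),np.ones(u.size)])*W["range_z"].ravel()
P=(W["R"].T@(k-W["t"][:,None])).T
e=P-np.array([.632,-.183,.13]);m=(abs(e[:,2])<.007)&(abs(e@XR)<.035)&(abs(e@YR)<.035)
h=P[m];a=np.c_[h@XR,h@YR];print(len(h),h.mean(0) if len(h) else 0,np.ptp(a,axis=0),a.mean(0))
```

```text
t 9.45 pos [ 0.6309 -0.1816  0.217 ] gap 0.0423 F rail xyz [-0.7 -0.4  0. ]
tool x ang 0.196 tool y [-0.  0. -1.] -> tool shift cm [ 0.09  4.7  -0.16]
790 [ 0.6347 -0.1818  0.1299] [0.0135 0.0201] [ 0.5868 -0.3026]
```

View pics/w3.png

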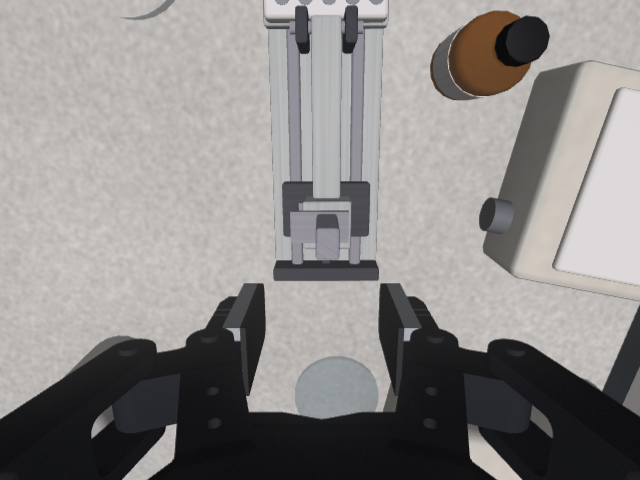

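The view shows the latch fin at (327,237), with its top 0.130 m high and the given size. The jaws are aligned across it, and the area around it is clear.

Request:
arm_command --travel '[[0.4, 2, -0.1], [0, 3, 0], [0, 3, 0], [0, 2.5, 0], [0, 1.2, 0]]' --rotation '[[0, 0, 0], [0, 0, 0], [0, 0, 0], [0, 0, 0], [0, 0, 0]]'

```text
time_s: 10.0
position: [0.6338, -0.1812, 0.098]
orientation: [-1.564, -0.151, 0.156]
ft_force: [-0.6, 0.8, -0.0]
finger_gap: 0.0427
```

Run:
```python
from h import *;from rig import *
o=get_obs();delta(o,[.6347,-.1818,.099])
```

```text
t 10.0 pos [ 0.6338 -0.1812  0.098 ] gap 0.0427 F rail xyz [-0.4  0.9 -0. ]
tool x ang 0.1956 tool y [-0.003  0.001 -1.   ] -> tool shift cm [ 0.07 -0.1  -0.08]
```

Request:
arm_command --travel '[[0.1, 0, -0.1], [0, 0, 0], [0, 0, 0], [0, 0, 0], [0, 0, 0]]' --rotation '[[0, 0, 0], [0, 0, 0], [0, 0, 0], [0, 0, 0], [0, 0, 0]]' --fingers -1 --force 60

```text
time_s: 10.5
position: [0.635, -0.1834, 0.101]
orientation: [-1.566, -0.151, 0.154]
ft_force: [-5.8, -2.1, 0.4]
finger_gap: 0.0126
```

Run:
```python
from h import *;from rig import *
o=get_obs();delta(o,[.6347,-.1818,.099])
```

```text
t 10.5 pos [ 0.635  -0.1834  0.101 ] gap 0.0126 F rail xyz [-6.1 -0.9  0.4]
tool x ang 0.1946 tool y [-0.002 -0.    -1.   ] -> tool shift cm [-0.    0.2   0.16]
```

Request:
arm_command --travel '[[-0.4, 0, 0], [-0.5, 0, 0], [-0.5, 0, 0], [-0.2, 0, 0], [0, 0, 0]]' --rotation '[[0, 0, 0], [0, 0, 0], [0, 0, 0], [0, 0, 0], [0, 0, 0]]'

```text
time_s: 11.0
position: [0.6251, -0.1853, 0.1016]
orientation: [-1.567, -0.161, 0.147]
ft_force: [7.7, 0.5, -3.1]
finger_gap: 0.013
```

Run:
```python
from h import *;from rig import *
o=get_obs();delta(o,[.6347,-.1818,.099]);d=o["position"]-[.635,-.1834,.101];print("pull",d@XR,d@YR,d[2])
```

```text
t 11.0 pos [ 0.6251 -0.1853  0.1016] gap 0.013 F rail xyz [ 7.6 -1.1 -3.1]
tool x ang 0.1959 tool y [ 0.009 -0.001 -1.   ] -> tool shift cm [1.01 0.27 0.15]
pull -0.010087071709248706 0.00012249676184725595 0.000610333403502028
```

Request:
arm_command --travel '[[-0.2, 0, 0], [-0.2, 0, 0], [0, 0, 0], [0, 0, 0], [0, 0, 0]]' --rotation '[[0, 0, 0], [0, 0, 0], [0, 0, 0], [0, 0, 0], [0, 0, 0]]'

```text
time_s: 11.5
position: [0.6222, -0.1857, 0.1017]
orientation: [-1.568, -0.162, 0.146]
ft_force: [7.6, 1.0, -3.1]
finger_gap: 0.0128
```

Run:
```python
from h import *;from rig import *
o=get_obs();delta(o,[.6347,-.1818,.099]);d=o["position"]-[.635,-.1834,.101];print("pull",d@XR,d@YR,d[2])
```

```text
t 11.5 pos [ 0.6222 -0.1857  0.1017] gap 0.0128 F rail xyz [ 7.6 -0.5 -3.1]
tool x ang 0.1966 tool y [ 0.01  -0.001 -1.   ] -> tool shift cm [1.3  0.28 0.14]
pull -0.01297872744915176 0.00021198060245996496 0.0006985086546753005
```

Request:
arm_command --travel '[[-0.1, 0, 0], [0, -0.13, 0.04], [0, -0.26, 0.08], [0, -0.26, 0.08], [0, -0.26, 0.08]]' --rotation '[[0, 0, 0], [-0.01, 0, 0], [-0.02, 0, 0], [-0.02, 0, 0], [-0.02, 0, 0]]'

```text
time_s: 12.0
position: [0.6209, -0.183, 0.1109]
orientation: [-1.638, -0.17, 0.142]
ft_force: [6.5, 0.5, -4.4]
finger_gap: 0.0129
```

```bash
cat > chk.py <<'E'
from h import *;from rig import *
o=get_obs();delta(o,[.6347,-.1818,.099]);d=o["position"]-[.635,-.1834,.101];print("pull",d@XR,d@YR,d[2])
R=Ro.from_rotvec(o["orientation"]).as_matrix();print("tilt",np.arcsin(R[:,1]@YR))
S=read_camera("side");acc=S["frame"]
m2=np.zeros((480,640),np.uint8);m2[268:279,294:307]=(acc.min(2)<60)[268:279,294:307];M=cv2.moments(m2,True)
c=(M["m10"]/M["m00"],M["m01"]/M["m00"]);w=onz(S,*c,.055);print(c,"well",w@XR,w@YR)
E
python3 chk.py
```

```text
t 12.0 pos [ 0.6209 -0.183   0.1109] gap 0.0129 F rail xyz [ 6.5 -0.8 -4.4]
tool x ang 0.1971 tool y [ 0.025 -0.071 -0.997] -> tool shift cm [ 1.36  1.21 -0.06]
pull -0.013750095531890716 0.0031640558330069866 0.009883758011653337
tilt -0.07433643080184422
(300.0, 273.86206896551727) well 0.5921717498843418 -0.08226951653146694
```

Request:
arm_command --travel '[[0, -0.26, 0.08], [0, -0.26, 0.08], [0, -0.26, 0.08], [0, -0.26, 0.08], [0, -0.26, 0.08]]' --rotation '[[-0.02, 0, 0], [-0.02, 0, 0], [-0.02, 0, 0], [-0.02, 0, 0], [-0.02, 0, 0]]'

```text
time_s: 12.55
position: [0.62, -0.1775, 0.1235]
orientation: [-1.738, -0.181, 0.136]
ft_force: [7.1, 0.6, -4.6]
finger_gap: 0.0132
```

```bash
python3 chk.py
```

```text
t 12.55 pos [ 0.62   -0.1775  0.1235] gap 0.0132 F rail xyz [ 7.1 -0.8 -4.6]
tool x ang 0.1983 tool y [ 0.044 -0.168 -0.985] -> tool shift cm [ 1.32  2.55 -0.28]
pull -0.01349802019578548 0.008761432206086193 0.02253456172448655
tilt -0.1741712722244188
(300.18518518518516, 273.8888888888889) well 0.5917676739565721 -0.08213259988463868
```

Request:
arm_command --travel '[[0, -0.26, 0.08], [0, -0.26, 0.08], [0, -0.26, 0.08], [0, -0.26, 0.08], [0, -0.26, 0.08]]' --rotation '[[-0.02, 0, 0], [-0.02, 0, 0], [-0.02, 0, 0], [-0.02, 0, 0], [-0.02, 0, 0]]'

```text
time_s: 13.1
position: [0.6189, -0.1708, 0.1354]
orientation: [-1.837, -0.191, 0.129]
ft_force: [7.5, -0.6, -4.5]
finger_gap: 0.0132
```

Request:
arm_command --travel '[[0, -0.26, 0.08], [0, -0.26, 0.08], [0, -0.26, 0.08], [0, -0.26, 0.08], [0, -0.26, 0.08]]' --rotation '[[-0.02, 0, 0], [-0.02, 0, 0], [-0.02, 0, 0], [-0.02, 0, 0], [-0.02, 0, 0]]'

```text
time_s: 13.6
position: [0.6175, -0.1631, 0.1467]
orientation: [-1.936, -0.202, 0.122]
ft_force: [8.2, -0.6, -3.7]
finger_gap: 0.0126
```

```bash
python3 chk.py
```

```text
t 13.6 pos [ 0.6175 -0.1631  0.1467] gap 0.0126 F rail xyz [ 8.  -2.2 -3.7]
tool x ang 0.2003 tool y [ 0.083 -0.356 -0.931] -> tool shift cm [ 1.26  5.24 -0.27]
pull -0.013204434861425227 0.023290683399504953 0.045679399063834114
tilt -0.37366138151554434
(300.13793103448273, 274.0) well 0.5919022064554961 -0.08179341614490589
```

Request:
arm_command --travel '[[0, -0.2, -0.02], [0, 0, 0], [0, 0, 0], [0, 0, 0], [0, 0, 0]]' --rotation '[[-0.015, 0, 0], [0, 0, 0], [0, 0, 0], [0, 0, 0], [0, 0, 0]]'

```text
time_s: 14.15
position: [0.6171, -0.1614, 0.1479]
orientation: [-1.948, -0.203, 0.122]
ft_force: [7.0, 2.0, -3.7]
finger_gap: 0.0133
```

```bash
python3 chk.py
python3 - <<'E'
from rig import *;import cv2,numpy as np
a=read_camera("side")["frame"][200:320,240:400];b=read_camera("top")["frame"][190:290,250:400]
cv2.imwrite("pics/f.png",cv2.convertScaleAbs(np.vstack([cv2.resize(a,(480,360)),cv2.resize(b,(480,240))]),alpha=1.4)[:,:,::-1])
E
```

```text
t 14.15 pos [ 0.6171 -0.1614  0.1479] gap 0.0133 F rail xyz [ 7.3  0.6 -3.7]
tool x ang 0.2008 tool y [ 0.084 -0.367 -0.926] -> tool shift cm [ 1.27  5.42 -0.34]
pull -0.013260378427981105 0.025119831170779885 0.046852532478847436
tilt -0.386002181479625
(300.14814814814815, 274.25925925925924) well 0.5919485635151304 -0.08096883586564942
```

View pics/f.png

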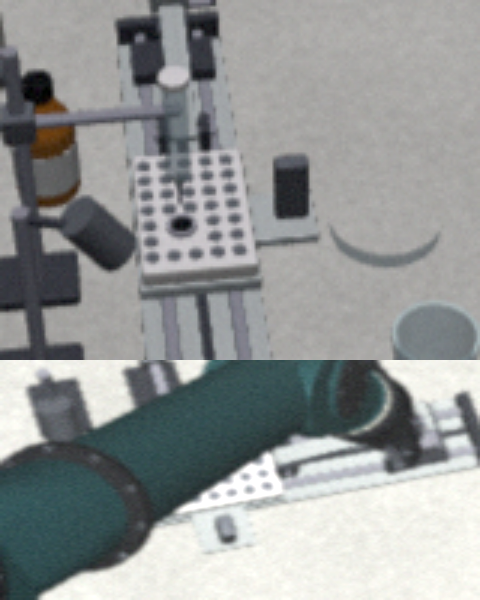

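The side view shows the bar held up and nothing else disturbed, but the sled has crept about 1.3 mm towards +y. I'll draw it back through the bar.

Request:
arm_command --travel '[[0, 0.04, -0.1], [0, 0.04, -0.1], [0, 0, 0], [0, 0, 0], [0, 0, 0]]' --rotation '[[0, 0, 0], [0, 0, 0], [0, 0, 0], [0, 0, 0], [0, 0, 0]]'

```text
time_s: 14.8
position: [0.6171, -0.162, 0.1472]
orientation: [-1.946, -0.202, 0.124]
ft_force: [6.9, 3.5, -3.0]
finger_gap: 0.0129
```

```bash
sed -i 's/^S=read.*/S=read_camera("side");acc=np.mean([S["frame"].astype(float)]+[read_camera("side")["frame"].astype(float) for _ in range(4)],0)/' chk.py
cat >> chk.py <<'E'
g=np.clip(110-acc[268:279,294:307].min(2),0,None);v,u=np.mgrid[268:279,294:307];print("soft row",(g*v).sum()/g.sum())
old=np.load("acc.npy");g=np.clip(110-old[268:279,294:307].min(2),0,None);print("soft row at sled 46.3",(g*v).sum()/g.sum())
E
python3 chk.py
```

```text
t 14.8 pos [ 0.6171 -0.162   0.1472] gap 0.0129 F rail xyz [ 7.4  2.1 -3. ]
tool x ang 0.201 tool y [ 0.083 -0.365 -0.927] -> tool shift cm [ 1.28  5.33 -0.32]
pull -0.01334671435421505 0.024483107091427196 0.04615413894415055
tilt -0.3837313323812829
(300.14814814814815, 274.25925925925924) well 0.5919485635151304 -0.08096883586564942
soft row 273.56313993174064
soft row at sled 46.3 273.71954899823965
```

Request:
arm_command --travel '[[0, 0.04, -0.1], [0, 0.04, -0.1], [0, 0, 0], [0, 0, 0], [0, 0, 0]]' --rotation '[[0, 0, 0], [0, 0, 0], [0, 0, 0], [0, 0, 0], [0, 0, 0]]'

```text
time_s: 15.55
position: [0.6173, -0.1631, 0.1467]
orientation: [-1.945, -0.202, 0.124]
ft_force: [6.0, 4.5, -3.3]
finger_gap: 0.0131
```

```bash
python3 chk.py
```

```text
t 15.55 pos [ 0.6173 -0.1631  0.1467] gap 0.0131 F rail xyz [ 6.8  3.2 -3.3]
tool x ang 0.2012 tool y [ 0.082 -0.364 -0.928] -> tool shift cm [ 1.29  5.25 -0.24]
pull -0.013356227283326323 0.023392990763927462 0.04573226205317185
tilt -0.38225517708288703
(299.8666666666667, 273.96666666666664) well 0.5924955939521606 -0.08197502986466736
soft row 273.4543426456421
soft row at sled 46.3 273.71954899823965
```

Request:
arm_command --travel '[[0, -0.04, -0.12], [0, 0, 0], [0, 0, 0], [0, 0, 0], [0, 0, 0]]' --rotation '[[0, 0, 0], [0, 0, 0], [0, 0, 0], [0, 0, 0], [0, 0, 0]]'

```text
time_s: 16.3
position: [0.6173, -0.1638, 0.1472]
orientation: [-1.944, -0.202, 0.125]
ft_force: [7.1, 4.4, -5.4]
finger_gap: 0.0131
```

```bash
python3 chk.py
```

```text
t 16.3 pos [ 0.6173 -0.1638  0.1472] gap 0.0131 F rail xyz [ 7.8  2.9 -5.4]
tool x ang 0.2014 tool y [ 0.082 -0.364 -0.928] -> tool shift cm [ 1.31  5.27 -0.16]
pull -0.01353960649908734 0.02267810858862776 0.046234499867751216
tilt -0.38199026910957395
(300.0, 273.62068965517244) well 0.5921075258476479 -0.08303569251430236
soft row 273.1990922844176
soft row at sled 46.3 273.71954899823965
```

Run:
```python
from rig import *
print(close_job())
```

```text
the job is handed in; nothing more can be done
None
```

I slid the sled about 48 mm by its handle until the well was under the needle. I then pulled the latch clear and lifted the drawbar about 49 mm off the ball. The job is handed in with the bar still held up, at about 16.3 s.

**Well under the needle:** In the side view, the last check put the well within about 1 mm of the needle tip along the rail (-83.0 mm against -82.3 mm) and 0.4 mm across it. From the start pictures, the top camera put the stopping point about 0.6 mm further along than the side camera did. The two disagree within the calibration error.

**Latch and drawbar:** By arm travel, the latch is held about 13.5 mm out; it is clear from 11 mm. The bar's rise is worked out from the arm's tilt (0.38 rad) and height, not seen directly in a picture.

**What went wrong:** Near the end of the lift the sled crept about 1.3 mm out of place, so I drew it back through the bar.

**Surroundings:** In the last side picture, the needle, dish, beaker, reagent bottle and spotlight looked undisturbed. I did not check the rack, tip box, wash bottle and flask again after the moves, and the arm hid part of the top view. Contact forces in my readings stayed below about 11 N.

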